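# Load a knob onto the spray rail

### The job

The blue knob is due for its next coat: pick it up by its red grip, thread its brass ring onto the free end of the bent steel spray rail, and slide it gently along the rail round both bends until the ring rests against the black rubber stop. Then let go, so that it hangs there. Feel your way and do not force the ring against the rail, and leave the spray can, the sanding block and the screwdriver where they are.

Things in the scene. Friction and masses are not known exactly. Their poses are not given: they have to be found in the camera images.
- spray_rail: Fixed grey drip tray, 130 (x) by 310 (y) mm, lips 12 mm high. Origin: centre of its underside, z up. Over it one bent round steel wire, 10 mm thick, centre line level at z = 100 mm: leg 1 along x = -55, 90 degree bend, cross leg along y = c, bend back, leg 3 along x = +55, running +y, +x, +y. Bend radius 20 mm (centre line). Only its far end is held, by a post at (55, 132).
- rail_entry (a point): Wire centre at the free end of leg 1: (-55, -120, 100) mm in the rail's frame, axes as the rail's; the wire leaves along +y (a rounded tip adds 5 mm). The cross leg's place differs from rail to rail: c, its y in the rail's frame, is anywhere from -38 to +18 mm, not measured; feel or see it. Pushed squarely along leg 1, the ring catches in the bend about 12 mm short of y = c.
- rail_stop (a point): Centre of the face of the black rubber stop, a disc of 26 mm diameter, 6 mm thick, on the wire at the end of leg 3: (55, 110, 100) mm in the rail's frame, axes as the rail's. The face looks along -y. With the ring against the stop, the ring's centre is 7.5 mm from this face.
- hanger: Knob on its hanger, one rigid loose piece 123 mm high, about 0.12 kg, standing upright on the bench. From below: blue knob, diameter 34, height 29 mm; steel stem; brass ring; red square grip 14 x 14 mm, sides along x and y, from 77 to 123 mm above the origin. Origin: centre of the knob's underside, z up through the grip. Weighted so that it hangs knob down.
- hanger_ring (a point): Centre of the brass ring, 62 mm above the hanger's origin. Bore 19 mm, along the hanger's y axis (both ways round are the same); outside 33 mm, 15 mm long along y, rounded rims. On the 10 mm wire it has about 4 mm of play all round and binds when more than about 30 degrees askew, so it must turn with the wire at the bends.
- can: Green spray can with a red cap, 67 mm diameter, 208 mm high, a bystander; origin at the centre of its underside.
- sander: Brown sanding block 61 x 100 x 29 mm lying on the bench, a bystander; origin at the centre of its underside.
- driver: Blue screwdriver 164 mm long lying on the bench, a bystander; origin at the middle of its underside, length along its y.
Things that resemble listed ones, but are neither listed nor needed, are in the scene too. There is more than one size of the hanger; the job needs the smallest.

How it is judged:
By the outcome, as a careful person would: the job done as asked, in the order asked, and still so for the second after the job is handed in, with the robot touching nothing.
It also fails if it takes over 67 s, if anything falls off the work surface, if the arm or the gripper's body presses on something with over 40 N, if the wrist force passes 120 N, or if a joint passes its speed limit or range.

### The arm

A 6-joint arm with a two-finger parallel gripper is mounted at the origin on a cart in front of the work surface, level with it; the furniture and walls round the work are solid. World frame = base frame: x ahead of the robot, y to its left, z up, the work surface at z = 0. Lengths are in m, angles in rad, forces in N, time in s.
With the tool pointing down it reaches from about 0.325 to 0.775 m from the base axis. Payload 5.5 kg.
Tool frame: the origin (TCP) lies between the finger pads; the fingertips stand 8 mm ahead of it and the grasp point (between the pads) lies 11 mm behind it (tcp_to_tips is the distance from the TCP to the fingertips, in m); z points along the fingers, y is the line along which they close (so a half turn about z gives the same grasp; the last joint's range is limited). The gripper opens to 88 mm and grips with 3 to 60 N. Pads are 20 mm wide; open, the fingers measure 115 mm over their backs; the gripper's body (75 mm by 178 mm) begins 61 mm behind the grasp point.
Start: joints at [1.21, 0.091, 1.231, -0, 1.82, -0.057], TCP at [0.179, 0.573, 0.203] pointing down, gripper open.
Joint ranges: [-2.87, 2.87], [-0.86, 2.18], [0.17, 2.46], [-1.51, 4.65], [0.06, 2.69], [-2.65, 2.65]. Speed limits (rad/s): [2.57, 2.57, 3.01, 3.14, 3.14, 3.14].

### API

Orientations are given as a unit quaternion [w, x, y, z].
In Python, from bench import * gives the robot as it stands. Calls block until the motion is done:
- move_to(position, orientation): joint-space move of the TCP to a pose.
- move_l(position, speed=0.15, orientation=None): straight line of the TCP; orientation=None keeps the orientation; speed is the mean speed in m/s.
- movej(angles): joint-space move.
- gripper_open() and close(): open the fingers fully, or close them until they stop; the grip force is fixed at half the most.
- hold(seconds).
- inverse_kinematics(position, orientation): joint angles nearest the present ones, or None.
- state(): the state.
- get_image(name): name is "scene" or "side" or "wrist"; returns a dict with "frame" (420x560x3 uint8, blue, green, red), "depth" (420x560 float32, m along the optical axis (not along the pixel's ray), 0 where there is no reading), "camera_matrix" (3x3 intrinsics, pixels), "view" (4x4, takes a point from world to camera coordinates). Camera axes: x right, y up, looking along -z (the intrinsics and any distortion apply to the point x, -y, -z); pixel columns grow to the right and rows downward; lengths in m; the calibration is good to about 2 mm. A picture is of the moment at which its call begins.
A pose or a line that the arm cannot do raises IKError and nothing moves.
- job_done(): hands the job in; it is judged then, once.
The state is a dict: "time": time; "joint_pos": joint angles; "dq": joint speeds; "joint_torque": joint torques, N m; "ee_pos": TCP position; "ee_rot": TCP orientation; "ft_force": force on the tool from outside, world axes, zero at the start; "moment": the same for the moment, N m; "finger_gap": finger opening in m; "finger_force": force on a finger pad.
Only numpy, scipy, OpenCV 4.12 (cv2) and the standard library are available. Lean on these libraries where they do the work, as an engineer would, in place of code of your own. Each camera call takes 0.05 s, during which the arm holds its last target. There are 200 camera calls.

## Working session

There is one attempt and no reset: what is moved stays moved. The work goes in short steps, each a Python script; the robot and the scene stay as the last script left them, time stands still between calls to the robot, and variables do not carry over. Pictures are saved under pics/ and viewed, at most 10 in all, crops included, and the job is handed in when it is done.

```bash
ls; mkdir -p pics; python3 - <<'E'
from bench import *
import cv2,numpy as np,pickle
for n in ["scene","side"]:
    im=get_image(n); cv2.imwrite(f"pics/{n}0.png",im["frame"]); pickle.dump(im,open(f"{n}0.pkl","wb"))
    v=np.array(im["view"]); print(n,-v[:3,:3].T@v[:3,3], [k for k in im])
s=state();print(s["time"],s["ee_pos"],s["ee_rot"],s["ft_force"])
E
```

```text
pics
scene [0.06020265 0.67213422 1.19744051] ['frame', 'depth', 'camera_matrix', 'view']
side [0.36946167 1.00854276 0.68818448] ['frame', 'depth', 'camera_matrix', 'view']
0.1 [0.17938184 0.57225068 0.20222959] [-1.77705960e-04  1.51304042e-01  9.88486879e-01 -8.62860753e-04] [-0.15543     0.86141153 -0.71425169]
```

View pics/scene0.png

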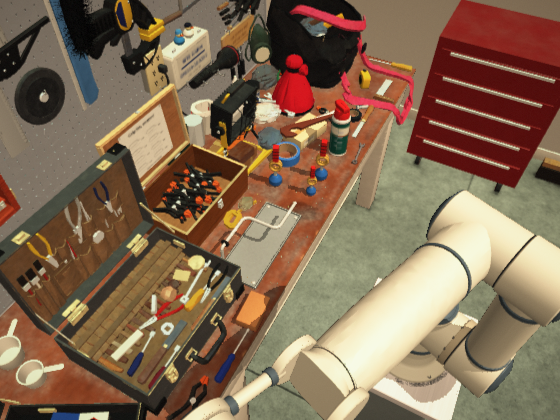

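View pics/side0.png

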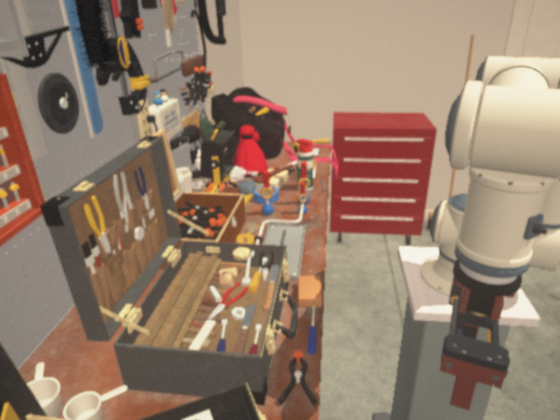

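Scene view: three hangers at about (276,168), (321,158) and (312,180). The tray is at (262,240), the can at (340,128), the sander at (252,305) and the screwdriver at (232,355). I'll zoom in and get world points.

```bash
cat > h.py <<'E'
from bench import *
import cv2,numpy as np,pickle
from scipy.spatial.transform import Rotation as R
def cloud(im):
    "world point for each pixel (H,W,3)"
    K=np.array(im["camera_matrix"]);V=np.array(im["view"]);d=im["depth"]
    v,u=np.mgrid[:d.shape[0],:d.shape[1]]
    pc=np.stack([(u-K[0,2])/K[0,0]*d,-(v-K[1,2])/K[1,1]*d,-d],-1)
    P=(pc-V[:3,3])@V[:3,:3]
    P[d==0]=np.nan
    return P
E
python3 - <<'E'
from h import *
im=pickle.load(open("scene0.pkl","rb"));P=cloud(im)
f=im["frame"][125:295,200:365]
cv2.imwrite("pics/crop0.png",cv2.resize(f,None,fx=3.5,fy=3.5,interpolation=cv2.INTER_CUBIC))
hsv=cv2.cvtColor(im["frame"],cv2.COLOR_BGR2HSV)
roi=np.zeros(hsv.shape[:2],np.uint8);roi[130:260,215:365]=1
red=((hsv[...,0]<8)|(hsv[...,0]>172))&(hsv[...,1]>190)&(hsv[...,2]>90)&(roi>0)&(P[...,2]>0.03)
blue=(hsv[...,0]>100)&(hsv[...,0]<130)&(hsv[...,1]>110)&(roi>0)
for nm,m in (("red",red),("blue",blue)):
    n,l,s,c=cv2.connectedComponentsWithStats(m.astype(np.uint8))
    for i in range(1,n):
        if s[i,4]>12:
            q=P[l==i]; print(nm,c[i].round(),s[i,4],np.nanmedian(q,0).round(3),np.nanmin(q,0).round(3),np.nanmax(q,0).round(3))
for uv in [(293,206),(250,237),(225,245),(262,270),(290,213),(237,212)]: print(uv,P[uv[1],uv[0]].round(3))
E
```

```text
red [324. 147.] 94 [ 0.467 -0.45   0.148] [ 0.459 -0.468  0.107] [ 0.479 -0.44   0.172]
red [275. 153.] 93 [ 0.594 -0.349  0.148] [ 0.585 -0.367  0.109] [ 0.608 -0.342  0.176]
red [313. 171.] 50 [ 0.465 -0.367  0.11 ] [ 0.458 -0.378  0.079] [ 0.476 -0.36   0.129]
blue [291. 159.] 158 [ 0.589 -0.459  0.031] [ 0.57  -0.535  0.004] [ 0.627 -0.438  0.041]
blue [321. 174.] 106 [ 0.464 -0.445  0.028] [ 0.448 -0.469  0.007] [ 0.487 -0.432  0.044]
blue [275. 180.] 118 [ 0.59  -0.344  0.029] [ 0.573 -0.369  0.011] [ 0.616 -0.331  0.043]
blue [311. 191.] 58 [ 0.463 -0.362  0.023] [ 0.451 -0.38   0.01 ] [ 0.481 -0.349  0.031]
(293, 206) [ 0.456 -0.206  0.104]
(250, 237) [ 0.554 -0.108  0.002]
(225, 245) [0.561 0.016 0.102]
(262, 270) [ 0.459 -0.015  0.006]
(290, 213) [ 0.454 -0.183  0.097]
(237, 212) [ 0.639 -0.171  0.011]
```

View pics/crop0.png

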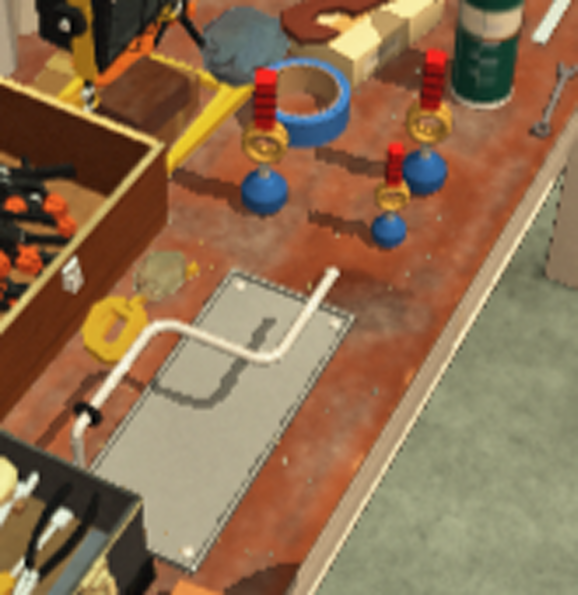

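The candidates are the hangers at (276,165), (321,158) and (312,180). The one at (312,180) tops out at z≈0.125 against about 0.175 for the others, so it is the smallest (123 mm) and the one I want. The rail's free end is at (294,204) and the stop at (225,243). Next I'll fit the rail and check clearances.

```bash
python3 - <<'E'
from h import *
im=pickle.load(open("scene0.pkl","rb"));P=cloud(im)
x,y,z=P[...,0],P[...,1],P[...,2]
m=(z>0.09)&(z<0.112)&(x>0.42)&(x<0.6)&(y>-0.24)&(y<0.1)
yy,xx=np.where(m); Q=P[m]
o=np.argsort(Q[:,1])
# binned centre line
for lo in np.arange(-0.22,0.08,0.01):
    s=(Q[:,1]>=lo)&(Q[:,1]<lo+.01)
    if s.sum(): q=Q[s];print(round(lo,3),s.sum(),q[:,0].min().round(3),np.median(q[:,0]).round(3),q[:,0].max().round(3),np.median(q[:,2]).round(3))
t=(z>-0.004)&(z<0.015)&(im["frame"].max(-1)-im["frame"].min(-1)<25)&(x>.38)&(x<.68)&(y>-.25)&(y<.15)
t=cv2.morphologyEx(t.astype(np.uint8),cv2.MORPH_OPEN,np.ones((3,3)))>0
print("tray",cv2.minAreaRect((P[t][:,:2]*1000).astype(np.float32)),t.sum())
# tall things
r=np.hypot(x,y)
for a in range(-60,80,10):
    s=(np.degrees(np.arctan2(y,x))>=a)&(np.degrees(np.arctan2(y,x))<a+10)
    print(a,[ (round(r0,2),round(float(np.nanpercentile(z[s&(r>r0)&(r<r0+.1)],99)),2)) for r0 in np.arange(.4,.9,.1) if (s&(r>r0)&(r<r0+.1)).sum()>5])
E
```

```text
-0.22 9 0.454 0.455 0.461 0.104
-0.21 8 0.453 0.457 0.463 0.103
-0.2 9 0.455 0.457 0.459 0.104
-0.19 8 0.454 0.457 0.461 0.101
-0.18 7 0.454 0.456 0.463 0.102
-0.17 10 0.452 0.457 0.462 0.105
-0.16 11 0.451 0.455 0.462 0.103
-0.15 9 0.453 0.456 0.46 0.104
-0.14 8 0.454 0.456 0.462 0.101
-0.13 11 0.451 0.457 0.462 0.103
-0.12 17 0.453 0.462 0.521 0.103
-0.11 93 0.459 0.509 0.56 0.103
-0.1 17 0.475 0.56 0.567 0.103
-0.09 9 0.56 0.565 0.569 0.105
-0.08 11 0.561 0.564 0.571 0.104
-0.07 10 0.562 0.566 0.572 0.101
-0.06 7 0.562 0.565 0.568 0.106
-0.05 12 0.56 0.565 0.571 0.104
-0.04 11 0.561 0.564 0.572 0.101
-0.03 9 0.561 0.565 0.567 0.104
-0.02 11 0.562 0.564 0.569 0.104
-0.01 10 0.561 0.564 0.569 0.103
0.0 8 0.555 0.562 0.575 0.104
0.01 35 0.555 0.564 0.576 0.104
0.02 12 0.561 0.565 0.57 0.101
0.03 6 0.562 0.565 0.569 0.095
0.06 4 0.517 0.564 0.593 0.108
0.07 144 0.476 0.539 0.598 0.102
tray ((518.7029418945312, -140.0203094482422), (9.713528633117676, 14.268461227416992), 3.049821615219116) 14
-60 [(np.float64(0.5), -0.0), (np.float64(0.6), 0.01), (np.float64(0.7), 0.21), (np.float64(0
[... 735 characters left out ...]
p.float64(0.7), 0.41), (np.float64(0.8), 0.41)]
10 [(np.float64(0.4), 0.12), (np.float64(0.5), 0.13), (np.float64(0.6), 0.13), (np.float64(0.7), 0.41), (np.float64(0.8), 0.41)]
20 [(np.float64(0.4), 0.05), (np.float64(0.5), 0.12), (np.float64(0.6), 0.13), (np.float64(0.7), 0.1), (np.float64(0.8), 0.41)]
30 [(np.float64(0.4), 0.02), (np.float64(0.5), 0.12), (np.float64(0.6), 0.12), (np.float64(0.7), 0.12), (np.float64(0.8), 0.19)]
40 [(np.float64(0.4), 0.01), (np.float64(0.5), 0.02), (np.float64(0.6), 0.12), (np.float64(0.7), 0.12), (np.float64(0.8), 0.06)]
50 []
60 [(np.float64(0.4), 0.57), (np.float64(0.5), 0.62), (np.float64(0.6), 0.62)]
70 [(np.float64(0.4), 0.57), (np.float64(0.5), 0.6)]
```

```bash
cat >> h.py <<'E'
def q(a):
    "tool down, closing line turned a about z"
    x=(R.from_euler('z',a)*R.from_euler('x',np.pi)).as_quat(); return np.array([x[3],x[0],x[1],x[2]])
def yaw(s):
    w=s["ee_rot"]; return 2*np.arctan2(w[2],w[1])
E
python3 - <<'E'
from h import *
# a: pads close along world y at 0/pi ; x at +-pi/2
for p,a in [((.465,-.30,.33),np.pi/2),((.465,-.30,.33),-np.pi/2),((.465,-.30,.33),np.pi),((.465,-.30,.33),0)]: print(a,inverse_kinematics(p,q(a)))
print(R.from_quat(np.roll(q(np.pi/2),-1)).as_matrix()[:,1])
a=np.pi/2
for p,b in [((.465,-.37,.1),a),((.456,-.25,.14),a),((.456,-.12,.14),a),((.5,-.107,.14),0),((.56,-.0,.14),a)]:print(np.round(inverse_kinematics(p,q(b)),2),np.round(inverse_kinematics(p,q(b-np.pi)),2) if inverse_kinematics(p,q(b-np.pi)) is not None else None)
E
```

```text
1.5707963267948966 [-0.63444591  0.03033753  1.06570945  0.          2.04554567 -0.63444591]
-1.5707963267948966 [-6.34445911e-01  3.03375292e-02  1.06570945e+00 -4.44089210e-16
  2.04554567e+00  2.50714674e+00]
3.141592653589793 [-0.63444591  0.03033753  1.06570945  0.          2.04554567 -2.20524224]
0 [-6.34445911e-01  3.03375292e-02  1.06570945e+00 -4.44089210e-16
  2.04554567e+00  9.36350416e-01]
[ 1.00000000e+00 -2.22044605e-16  1.22464680e-16]
[-0.73  0.08  1.43  0.    1.64 -0.73] [-0.73  0.08  1.43 -0.    1.64  2.41]
[-0.57 -0.13  1.56  0.    1.71 -0.57] [-0.57 -0.13  1.56 -0.    1.71  2.57]
[-0.33 -0.26  1.68  0.    1.73 -0.33] None
[-0.28 -0.15  1.58 -0.    1.71  1.29] [-0.28 -0.15  1.58  0.    1.71 -1.85]
[-0.06 -0.02  1.46  0.    1.71 -0.06] None
```

```bash
python3 - <<'E'
from h import *
move_to([.465,-.29,.33],q(np.pi/2))
im=get_image("wrist"); pickle.dump(im,open("w1.pkl","wb")); cv2.imwrite("pics/w1.png",im["frame"])
s=state(); print(s["time"],s["ee_pos"],s["ft_force"])
E
```

```text
3.3583 [ 0.4653245  -0.28945392  0.32990935] [ 0.47458937  0.10714582 -0.33747217]
```

View pics/w1.png

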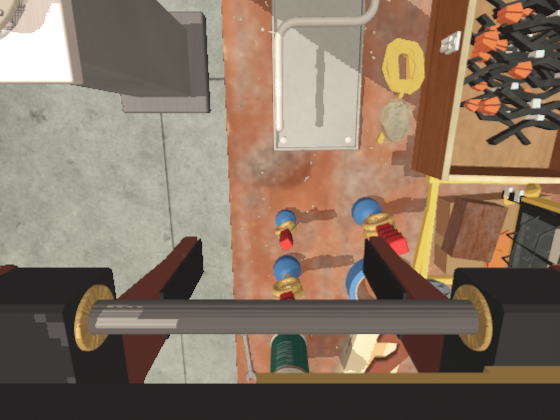

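The wrist view shows world +x to the right and +y up. The small hanger's grip is at (286,241), the free wire end at (278,130) and the tray's lower edge at y≈148, so rail yaw is about 0. I'll measure the grip, the ring axis and the wire, with a close crop.

```bash
python3 - <<'E'
from h import *
im=pickle.load(open("w1.pkl","rb"));P=cloud(im);f=im["frame"]
cv2.imwrite("pics/w1c.png",cv2.resize(f[195:265,250:410],None,fx=5,fy=5,interpolation=cv2.INTER_CUBIC))
hsv=cv2.cvtColor(f,cv2.COLOR_BGR2HSV);x,y,z=np.moveaxis(P,-1,0)
roi=np.zeros(z.shape,bool);roi[200:262,265:310]=1
red=((hsv[...,0]<8)|(hsv[...,0]>172))&(hsv[...,1]>170)&(hsv[...,2]>80)&roi&(z>.07)
q_=P[red];print("red",red.sum(),np.nanmin(q_,0).round(4),np.nanmax(q_,0).round(4))
top=red&(z>.117);print("top",top.sum(),P[top].mean(0),cv2.minAreaRect((P[top][:,:2]*1000).astype(np.float32)))
br=(hsv[...,0]>10)&(hsv[...,0]<30)&(hsv[...,1]>90)&roi&(z>.04)&(z<.085)
b=P[br];print("ring",br.sum(),b.mean(0),cv2.minAreaRect((b[:,:2]*1000).astype(np.float32)))
bl=(hsv[...,0]>100)&(hsv[...,0]<130)&(hsv[...,1]>110)&roi;b=P[bl];print("knob",np.nanmin(b,0).round(4),np.nanmax(b,0).round(4))
w=(z>.085)&(z<.112)&(x>.42)&(x<.6)&(y>-.24);Q=P[w]
for nm,s in (("leg1",(Q[:,1]<-.135)&(Q[:,0]<.48)),("cross",(Q[:,0]>.485)&(Q[:,0]<.535)),("leg3",(Q[:,1]>-.085)&(Q[:,0]>.54))):
    k=Q[s]; 
    if len(k)>5: print(nm,len(k),cv2.minAreaRect((k[:,:2]*1000).astype(np.float32)),k.min(0).round(4),k.max(0).round(4),cv2.fitLine((k[:,:2]*1000).astype(np.float32),cv2.DIST_L2,0,.01,.01).ravel())
# wire centre by mask against ray plane z=.105 top
E
```

```text
red 192 [ 0.4616 -0.3778  0.0833] [ 0.4775 -0.3621  0.1251]
top 112 [ 0.46932516 -0.36930339  0.12277215] ((469.23773193359375, -370.1985778808594), (12.99144172668457, 13.361974716186523), 28.849123001098633)
ring 179 [ 0.46987251 -0.36659867  0.06759272] ((469.08123779296875, -370.2509765625), (31.79640007019043, 14.33967113494873), 29.821462631225586)
knob [ 0.4543 -0.4416  0.0145] [ 0.4876 -0.3542  0.0306]
leg1 689 ((459.41851806640625, -181.4414520263672), (9.65199089050293, 92.76477813720703), 0.041348591446876526) [ 0.4546 -0.2278  0.0995] [ 0.4643 -0.1351  0.1073] [ 8.3254371e-03 -9.9996537e-01  4.5979391e+02 -1.7905698e+02]
cross 439 ((510.0057373046875, -106.48506927490234), (50.27750778198242, 10.098074913024902), 2.2198047637939453) [ 0.485  -0.1116  0.0984] [ 0.535  -0.1008  0.1074] [ 9.99717474e-01  2.37700194e-02  5.10297791e+02 -1.06974304e+02]
```

View pics/w1c.png

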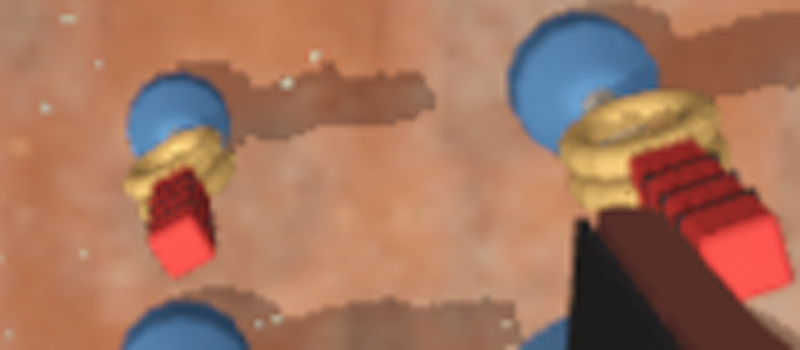

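Hanger confirmed: centre (0.469,-0.370), yaw about 29.5°. Both the grip top (13 mm square, z 0.123) and the ring (32×14 mm) match the description. Now I'll grasp it, lift, turn it and stop short of the rail entry.

```bash
python3 - <<'E'
from h import *
a=np.pi/2+np.radians(29.3)
move_to([.469,-.370,.17],q(a)); move_l([.469,-.370,.094],0.1)
close(); s=state(); print(s["time"],s["finger_gap"],s["finger_force"],s["ee_pos"],s["ft_force"])
move_l([.469,-.370,.136],0.1)
b=np.pi/2+.015
move_l([.4605,-.275,.133],0.12,q(b))
s=state(); print(s["time"],s["finger_gap"],s["ee_pos"],s["ft_force"],s["moment"])
for n in ["scene","wrist","side"]:
    im=get_image(n); pickle.dump(im,open(n+"2.pkl","wb")); cv2.imwrite(f"pics/{n}2.png",im["frame"])
w=cv2.imread("pics/wrist2.png")[40:320,180:460]; sc=cv2.imread("pics/scene2.png")[150:250,220:340]
o=np.hstack([cv2.resize(w,(400,400)),cv2.resize(sc,(400,400),interpolation=cv2.INTER_CUBIC)]);cv2.imwrite("pics/c2.png",o)
E
```

```text
6.1417 0.01351389429105296 29.999679028987885 [ 0.46901622 -0.36996855  0.09395979] [-0.6190242  -0.02228742  0.53039333]
7.65 0.013667953307641754 [ 0.46032497 -0.27519418  0.13252139] [ 0.79431367  0.11793129 -1.03594801] [-0.03083268  0.04688983 -0.0343045 ]
```

View pics/c2.png

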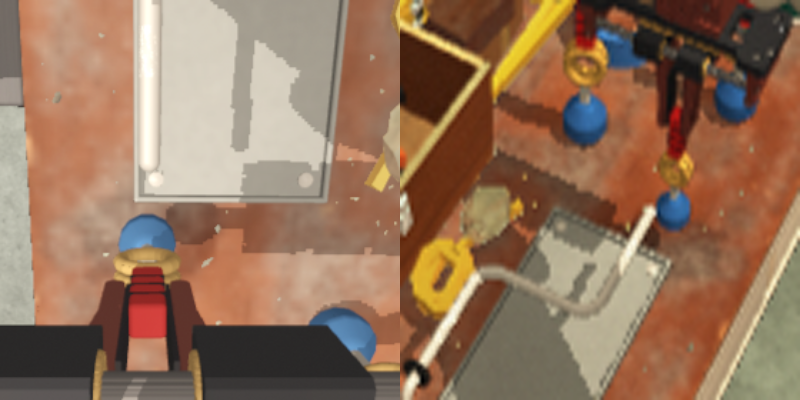

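It is held upright, with the ring just short of the wire tip. I'll measure the ring against the wire in the same images.

```bash
python3 - <<'E'
from h import *
for n,x0,x1,y0,y1 in (("wrist",.42,.5,-.31,-.24),("scene",.42,.5,-.31,-.24)):
    im=pickle.load(open(n+"2.pkl","rb"));P=cloud(im);x,y,z=np.moveaxis(P,-1,0);hsv=cv2.cvtColor(im["frame"],cv2.COLOR_BGR2HSV)
    box=(x>x0)&(x<x1)&(y>y0)&(y<y1)
    br=box&(hsv[...,0]>10)&(hsv[...,0]<30)&(hsv[...,1]>90)&(z>.07)&(z<.13)
    b=P[br];print(n,"ring",br.sum(),np.percentile(b,[1,50,99],axis=0).round(4).tolist())
    bl=box&(hsv[...,0]>100)&(hsv[...,0]<130)&(hsv[...,1]>110)&(z>.02);b=P[bl];print("knob",bl.sum(),np.percentile(b,[1,99],axis=0).round(4).tolist())
    w=(z>.085)&(z<.112)&(x>.44)&(x<.48)&(y>-.24)&(y<-.14)&(hsv[...,1]<70)
    k=P[w];print("wire",w.sum(),np.percentile(k,[1,50,99],axis=0).round(4).tolist(),cv2.fitLine((k[:,:2]*1000).astype(np.float32),cv2.DIST_L2,0,.01,.01).ravel())
E
```

```text
wrist ring 760 [[0.4444, -0.2801, 0.0898], [0.4599, -0.2713, 0.1078], [0.4753, -0.2687, 0.1192]]
knob 713 [[0.4454, -0.2777, 0.0541], [0.4944, -0.2416, 0.265]]
wire 2386 [[0.4548, -0.2271, 0.101], [0.4597, -0.1801, 0.1044], [0.4646, -0.1407, 0.1066]] [ 1.0232703e-02 -9.9994767e-01  4.5967017e+02 -1.8125539e+02]
scene ring 69 [[0.4424, -0.2837, 0.0851], [0.4543, -0.2723, 0.1007], [0.4727, -0.2655, 0.1192]]
knob 69 [[0.4416, -0.2841, 0.0478], [0.483, -0.2414, 0.2385]]
wire 70 [[0.4524, -0.2245, 0.0971], [0.4564, -0.1794, 0.1029], [0.4633, -0.1415, 0.1085]] [ 7.2355396e-03 -9.9997383e-01  4.5685611e+02 -1.8016451e+02]
```

Ring and wire agree to within 1 mm. I'll write a compliant path follower and slide along leg 1 first.

```bash
cat >> h.py <<'E'
TH=.012; O=np.array([.5137,-.1018]); C=-.005; ZT=.132
Rz=lambda t:np.array([[np.cos(t),-np.sin(t)],[np.sin(t),np.cos(t)]])
def path(ds=.005,y0=-.165,y1=.1025):
    "rail-frame ring centres with the wire's heading (0 = +y, -pi/2 = +x)"
    r=.02;L=[]
    line=lambda p,e,h:[(p+(e-p)*t,h) for t in np.linspace(0,1,max(2,int(np.hypot(*(e-p))/ds)+1))[1:]]
    V=lambda x,y:np.array([x,y])
    L+=line(V(-.055,y0),V(-.055,C-r),0)
    L+=[(V(-.055+r,C-r)+r*V(-np.cos(t),np.sin(t)),-t) for t in np.linspace(0,np.pi/2,10)[1:]]
    L+=line(V(-.055+r,C),V(.055-r,C),-np.pi/2)
    L+=[(V(.055-r,C+r)+r*V(np.sin(t),-np.cos(t)),-np.pi/2+t) for t in np.linspace(0,np.pi/2,10)[1:]]
    L+=line(V(.055,C+r),V(.055,y1),0)
    return L
def follow(L,base,off=np.zeros(3),speed=.04,gain=.00015,lim=8):
    "slide along L, yielding across the wire; stops when the force passes lim"
    for i,(p,h) in enumerate(L):
        t=Rz(TH+h)@[0,1]
        w=np.r_[O+Rz(TH)@p,ZT]+off
        move_l(w,speed,q(np.pi/2+TH+h))
        F=np.array(state()["ft_force"])-base
        lat=F.copy();lat[:2]-=t*(t@F[:2])
        if i%3==0 or np.linalg.norm(F)>5: print(i,p.round(3),round(np.degrees(h)),"tan %.1f lat"%(t@F[:2]),lat.round(1),(off*1e3).round(1),round(state()["time"],1))
        if np.linalg.norm(F)>lim: return i,off
        if np.linalg.norm(lat)>1.5: off=off+np.clip(gain*lat,-.0008,.0008)
    return len(L)-1,off
E
python3 - <<'E'
from h import *
hold(.2);base=np.mean([(hold(.05),state()["ft_force"])[1] for _ in range(5)],0)
L=path();n=[i for i,(p,h) in enumerate(L) if h==0 and p[0]<0][-1]
print(base,len(L),n)
i,off=follow(L[:n+1],base); print(i,off); pickle.dump((base,off,n),open("s.pkl","wb"))
im=get_image("wrist");cv2.imwrite("pics/w3.png",im["frame"]); pickle.dump(im,open("w3.pkl","wb"))
E
```

```text
[ 0.45839149 -0.03763047 -1.04411357] 77 27
0 [-0.055 -0.16 ] 0 tan 0.5 lat [-0.8 -0.  -0.1] [0. 0. 0.] 8.7
3 [-0.055 -0.145] 0 tan -0.1 lat [-0.2 -0.  -0.1] [0. 0. 0.] 9.5
6 [-0.055 -0.13 ] 0 tan -0.6 lat [-0.4 -0.   0.4] [0. 0. 0.] 10.4
9 [-0.055 -0.115] 0 tan 0.1 lat [-0.1 -0.  -0.5] [0. 0. 0.] 11.2
12 [-0.055 -0.1  ] 0 tan 1.4 lat [-0.4 -0.  -0.1] [0. 0. 0.] 12.0
15 [-0.055 -0.085] 0 tan -0.2 lat [-0.7 -0.   0.5] [0. 0. 0.] 12.8
18 [-0.055 -0.07 ] 0 tan -0.0 lat [-0.6 -0.  -0.6] [0. 0. 0.] 13.7
21 [-0.055 -0.055] 0 tan 0.6 lat [-0.2 -0.  -0.8] [0. 0. 0.] 14.5
24 [-0.055 -0.04 ] 0 tan -0.2 lat [-0.3 -0.   0.2] [0. 0. 0.] 15.3
27 [-0.055 -0.025] 0 tan 0.1 lat [ 0.2  0.  -0.7] [0. 0. 0.] 16.1
27 [0. 0. 0.]
```

View pics/w3.png

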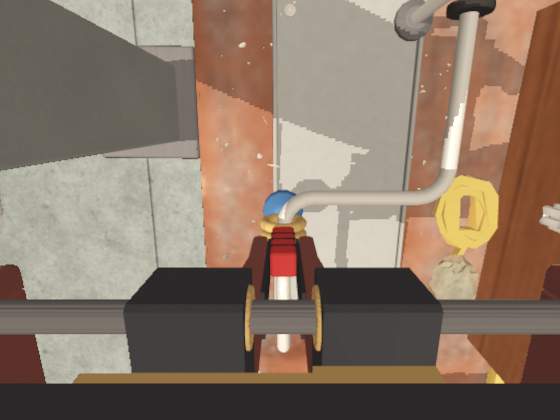

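The ring is threaded with no contact force; it sits at (283,222) in front of the first bend. The cross leg is at row 198, leg 3 runs from (450,170) to (468,20), and the stop is at (470,8). I'll check the cross leg, leg 3 and stop positions.

```bash
python3 - <<'E'
from h import *
im=pickle.load(open("w3.pkl","rb"));P=cloud(im);P2=(P[...,:2]-O)@Rz(TH);z=P[...,2]
W=(z>.09)&(z<.112);x,y=P2[...,0],P2[...,1]
for nm,m in (("cross",W&(abs(x)<.025)&(abs(y-C)<.02)),("leg3",W&(abs(x-.055)<.02)&(y>.025)&(y<.1))):
    k=(P2[m]*1000).astype(np.float32);print(nm,len(k),np.median(k,0),cv2.fitLine(k,cv2.DIST_L2,0,.01,.01).ravel(),np.median(z[m]))
f=im["frame"];s=(f.max(-1)<60)&(abs(x-.055)<.03)&(y>.08)&(z>.07)&(z<.13)
k=P2[s];print("stop",s.sum(),np.percentile(k,[1,50,99],axis=0) if len(k) else 0)
E
```

```text
cross 1098 [-0.34554467 -2.8920546 ] [ 0.9999927  -0.00381557 -0.3131464  -3.1624672 ] 0.10440881092349605
leg3 2271 [53.022976 65.15113 ] [2.2140285e-03 9.9999756e-01 5.3441288e+01 6.4282333e+01] 0.10439041800074245
stop 481 [[0.04241083 0.1075949 ]
 [0.0491768  0.10824279]
 [0.06578815 0.11234504]]
```

```bash
sed -i 's/C=-.005/C=-.004/' h.py; python3 - <<'E'
from h import *
base,off,n=pickle.load(open("s.pkl","rb"))
L=path(y1=.092);n=[i for i,(p,h) in enumerate(L) if h==0 and p[0]<0][-1]
i,off=follow(L[n:],base,off); print(i,len(L)-n-1,off); pickle.dump((base,off,n),open("s.pkl","wb"))
E
```

```text
0 [-0.055 -0.024] 0 tan -0.4 lat [-0.7 -0.   0.5] [0. 0. 0.] 16.4
3 [-0.052 -0.014] -30 tan 0.1 lat [-0.3  0.2 -0.6] [-0.2  0.1 -0.1] 17.4
6 [-0.045 -0.007] -60 tan -0.8 lat [-0.1  0.2  0.8] [-0.2  0.1 -0.1] 18.4
9 [-0.035 -0.004] -90 tan -0.6 lat [-0.   0.4 -0.3] [-0.2  0.1 -0.1] 19.4
12 [-0.02  -0.004] -90 tan -1.4 lat [-0.   0.2  0.2] [-0.2  0.1 -0.1] 20.2
15 [-0.005 -0.004] -90 tan -1.0 lat [-0.   0.1 -1. ] [-0.2  0.1 -0.1] 21.0
18 [ 0.01  -0.004] -90 tan -0.4 lat [ 0.  -0.3  0.2] [-0.2  0.1 -0.1] 21.8
21 [ 0.025 -0.004] -90 tan -0.2 lat [ 0.  -0.   0.2] [-0.2  0.1 -0.1] 22.7
24 [ 0.038 -0.004] -80 tan -0.4 lat [-0.2  0.9 -0.4] [-0.2  0.1 -0.1] 23.5
27 [0.048 0.001] -50 tan -0.5 lat [-0.5  0.6 -0.6] [-0.2  0.1 -0.1] 24.5
30 [0.054 0.009] -20 tan -0.3 lat [-0.   0.   0.2] [-0.2  0.1 -0.1] 25.5
33 [0.055 0.021] 0 tan 0.6 lat [-0.4 -0.   0.2] [-0.2  0.1 -0.1] 26.4
36 [0.055 0.036] 0 tan -0.4 lat [-0.3 -0.  -0.7] [-0.2  0.1 -0.1] 27.2
39 [0.055 0.051] 0 tan -0.2 lat [-0.5 -0.  -0.2] [-0.2  0.1 -0.1] 28.1
42 [0.055 0.067] 0 tan -0.1 lat [-1.  -0.   0.6] [-0.2  0.1 -0.1] 28.9
45 [0.055 0.082] 0 tan 0.4 lat [-0.4 -0.  -0.1] [-0.2  0.1 -0.1] 29.7
47 47 [-1.97352640e-04  6.91600603e-05 -1.09280845e-04]
```

Both bends passed without any load. Now I'll creep to the stop by feel, set the ring's weight on the wire, check, and release.

```bash
python3 - <<'E'
from h import *
base,off,n=pickle.load(open("s.pkl","rb"))
p=np.array(state()["ee_pos"]);p[:2]=(O+Rz(TH)@[.055,.092])+off[:2];p[2]=ZT+off[2]
t=np.r_[Rz(TH)@[0,1],0]
F=lambda:np.mean([(hold(.03),state()["ft_force"])[1] for _ in range(4)],0)-base
def creep(d,axis,lim,n,p):
    for k in range(n):
        p=p+d; move_l(p,.02); f=F()
        if f@axis>lim: break
    print("moved",k+1,"F",f.round(1),"rail",((Rz(-TH)@(p[:2]-O))*1e3).round(1),p[2].round(4),round(state()["time"],1)); return p
p=creep(t*.001,-t,2.5,22,p)
p=p-t*.0005
p=creep(np.array([0,0,-.0007]),np.array([0,0,1.]),1.3,12,p)
p=creep(t*.0005,-t,2,8,p)
np.save("p.npy",p)
ims={n:get_image(n) for n in ("scene","wrist")};pickle.dump(ims,open("4.pkl","wb"))
cv2.imwrite("pics/c4.png",np.hstack([cv2.resize(ims["wrist"]["frame"][60:300,180:420],(400,400)),cv2.resize(ims["scene"]["frame"][190:290,180:280],(400,400),interpolation=cv2.INTER_CUBIC)]))
E
```

```text
moved 11 F [-0.3 -3.8  0.6] rail [ 54.8 103.1] 0.1319 34.5
moved 1 F [-0.6 -3.4  1.8] rail [ 54.8 102.6] 0.1312 34.9
moved 1 F [-0.1 -4.3  2.1] rail [ 54.8 103.1] 0.1312 35.2
```

View pics/c4.png

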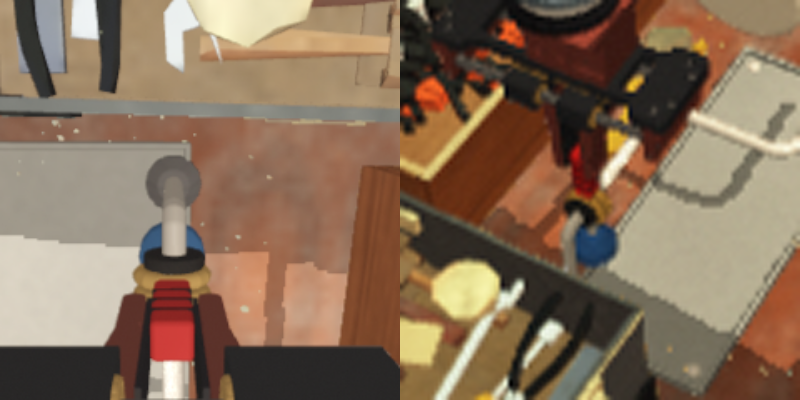

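The ring is at the stop (103.1 mm, expected 102.5). The upward force was friction on the stop, so I'll back off a little, lower until the ring rests on the wire, touch the stop again and release.

```bash
python3 - <<'E'
from h import *
base,off,n=pickle.load(open("s.pkl","rb"));p=np.load("p.npy")
t=np.r_[Rz(TH)@[0,1],0]
F=lambda:np.mean([(hold(.03),state()["ft_force"])[1] for _ in range(4)],0)-base
def creep(d,axis,lim,n,p):
    for k in range(n):
        p=p+d; move_l(p,.02); f=F()
        if f@axis>lim: break
    print("moved",k+1,"F",f.round(1),"rail",((Rz(-TH)@(p[:2]-O))*1e3).round(1),p[2].round(4),round(state()["time"],1)); return p
p=p-t*.002; move_l(p,.02); print(F())
p=creep(np.array([0,0,-.0007]),np.array([0,0,1.]),1.3,12,p)
p=creep(t*.0004,-t,1.2,9,p)
gripper_open(); hold(.3); s=state();print(s["finger_gap"],s["ft_force"])
move_l(p+[0,0,.09],.15); s=state();print(s["time"],s["ft_force"])
move_l(p+[-.10,-.12,.17],.2)
hold(.5)
ims={n:get_image(n) for n in ("scene","wrist")};pickle.dump(ims,open("5.pkl","wb"))
P=cloud(ims["wrist"]);f=ims["wrist"]["frame"];hsv=cv2.cvtColor(f,cv2.COLOR_BGR2HSV)
P2=(P[...,:2]-O)@Rz(TH);x,y=P2[...,0],P2[...,1];z=P[...,2]
m=(abs(x-.055)<.03)&(y>.05)&(y<.13)&(z>.07)&(z<.12)&(hsv[...,0]>10)&(hsv[...,0]<30)&(hsv[...,1]>90)
if m.sum():print("ring",m.sum(),np.percentile(P2[m],[1,50,99],axis=0).round(4),np.percentile(z[m],[1,99]))
cv2.imwrite("pics/c5.png",np.hstack([cv2.resize(f[0:300],(480,257)),cv2.resize(ims["scene"]["frame"][190:290,180:300],(308,257),interpolation=cv2.INTER_CUBIC)]))
E
```

```text
[-0.75443087 -0.37230581 -0.24880845]
moved 6 F [-1.2  0.   3.7] rail [ 54.8 101.1] 0.127 38.0
moved 2 F [-1.  -1.6  6.3] rail [ 54.8 101.9] 0.127 38.8
0.08798531638825974 [-0.70087303 -0.30417798  0.42552546]
41.0583 [-0.50588357  0.77657074  0.11490325]
ring 217 [[0.039  0.0924]
 [0.0455 0.0973]
 [0.0679 0.1074]] [0.08570099 0.11543882]
```

View pics/c5.png

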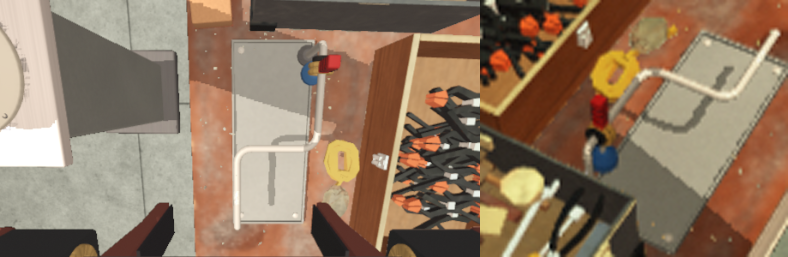

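It hangs, knob down. But the last contact (Fz 6 N, tangential 1.6 N) may have been wire friction rather than the stop, so there could be a gap of up to about 1 mm. There is time left, so I'll regrip lightly, nudge it home with little vertical load, and release.

```bash
python3 - <<'E'
from h import *
base,off,n=pickle.load(open("s.pkl","rb"))
p=np.r_[O+Rz(TH)@[.0548,.1019],.127]; t=np.r_[Rz(TH)@[0,1],0]
F=lambda:np.mean([(hold(.03),state()["ft_force"])[1] for _ in range(4)],0)-base
move_l(p+[0,0,.09],.25); move_l(p,.12)
close(); print(state()["finger_gap"],F().round(1))
p=p+[0,0,.0006]; move_l(p,.02); print(F().round(1))
for k in range(6):
    p=p+t*.0004; move_l(p,.02); f=F(); print(((Rz(-TH)@(p[:2]-O))*1e3).round(1),f.round(1))
    if -f@t>3: break
gripper_open(); hold(.1)
move_l(p+[0,0,.09],.15); move_l(p+[-.10,-.12,.17],.25)
im=get_image("wrist");P=cloud(im);f=im["frame"];hsv=cv2.cvtColor(f,cv2.COLOR_BGR2HSV)
P2=(P[...,:2]-O)@Rz(TH);x,y=P2[...,0],P2[...,1];z=P[...,2]
b=(abs(x-.055)<.03)&(y>.05)&(y<.13)&(z>.07)
m=b&(z<.12)&(hsv[...,0]>10)&(hsv[...,0]<30)&(hsv[...,1]>90)
r=b&(hsv[...,1]>170)&((hsv[...,0]<8)|(hsv[...,0]>172))&(z>.15)
print("ring",m.sum(),np.percentile(P2[m],[1,50,99],axis=0).round(4).tolist(),"grip top",P[r][:,2].max(),P2[r].mean(0))
print(state()["time"])
cv2.imwrite("pics/c6.png",cv2.resize(f[20:130,300:460],(640,440),interpolation=cv2.INTER_CUBIC))
E
```

```text
0.013790221139729985 [-1.2 -0.3  1.3]
[-0.6  0.2 -0. ]
[ 54.8 102.3] [-0.5  0.1  0.2]
[ 54.8 102.7] [-0.5 -0.3 -0.1]
[ 54.8 103.1] [-0.8 -1.8 -0. ]
[ 54.8 103.5] [-0.7 -3.1  0.8]
ring 215 [[0.039, 0.093], [0.0453, 0.0975], [0.0688, 0.1076]] grip top 0.15949799357186886 [0.05239573 0.09991897]
50.5667
```

View pics/c6.png

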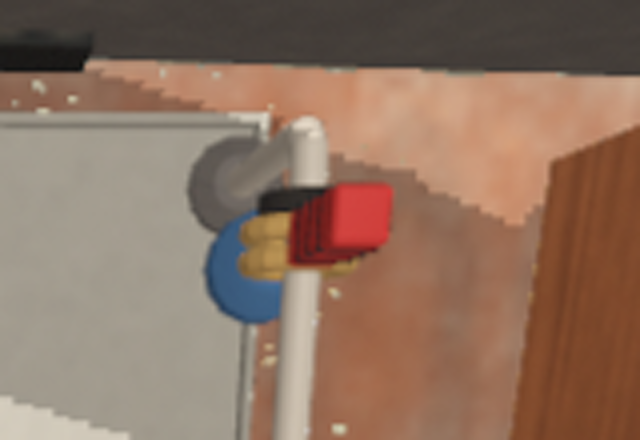

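The ring is flush against the black stop, the hanger hangs upright, and the robot is clear of it.

```bash
python3 -c "
from bench import *
print(job_done())"
```

```text
the job is handed in; nothing more can be done
None
```

The smallest knob now hangs knob-down on the spray rail with its ring against the black stop; the job was handed in at about 50 s, with sliding forces under about 7 N and the can, sander and screwdriver not approached.

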